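# Scrape the resin chips off the casting board

### The job

Pick up the yellow-gripped scraper block and, holding it upright with its foot on the black casting board, wipe both loose resin chips over the board's edge into the blue tray. Do not touch the chips with the gripper. Then leave the scraper standing upright on the board and let go.

Things in the scene. Friction and masses are not known exactly. Their poses are not given: they have to be found in the camera images.
- scraper_center (a point): centre of the loose scraper block, 36 mm above its underside, upright on the bench (height 0), 0.22 kg. Foot: red rubber bar 28 (its x) x 130 (y) x 22 mm high; on its middle a yellow grip 24 (x) x 80 (y) mm, from 22 to 72 mm above the underside, to pinch across its 24 mm. Both long faces wipe alike. The wooden sanding block with a round grip is not the scraper.
- board: fixed black-topped board 240 (x) x 220 (y) mm, flat, no lips, top 45 mm above the bench; origin at the centre of its underside; z up. A fixed blue open tray adjoins its +x edge: x 120 to 240, y -110 to 110 mm from the origin, floor 4 mm above the bench, walls 4 mm thick, 36 mm high on its three outer sides, none towards the board. Paper tape strips run along x on the top.
- chip_pale_center (a point): centre of the pale pearl chip of cured resin, an irregular flat piece about 34 x 28 mm and 12 mm thick (this point is 6 mm above its underside), about 13 g, lying loose on the black board at the start, farther from the tray than the amber chip. Across the board both chips together fit within the scraper's 130 mm; behind the pale chip at least 60 mm of board is free
- chip_amber_center (a point): centre of the amber chip of cured resin, an irregular flat piece about 34 x 28 mm and 12 mm thick (this point is 6 mm above its underside), about 13 g, lying loose on the black board at the start, nearer to the tray than the pale chip
Not all that is in view belongs to the job. Leave any green look-alike of the part that bears chip_amber_center alone.

How it is judged:
By the outcome, as a careful person would: the job done as asked, in the order asked, and still so for the second after the job is handed in, with the robot touching nothing.
It also fails if it takes over 56 s, if anything falls off the work surface, if the arm or the gripper's body presses on something with over 40 N, if the wrist force passes 120 N, or if a joint passes its speed limit or range.

### The arm

A 7-joint arm with a two-finger parallel gripper is mounted at the origin on the work surface. World frame = base frame: x ahead of the robot, y to its left, z up, the work surface at z = 0. Lengths are in m, angles in rad, forces in N, time in s.
With the tool pointing down it reaches from about 0.4 to 0.85 m from the base axis. Payload 4.5 kg.
Tool frame: the origin (TCP) lies midway between the tips of the shut fingers; the grasp point (between the pads) lies 19 mm behind it; z points along the fingers, y is the line along which they close (so a half turn about z gives the same grasp; the last joint's range is limited). The gripper opens to 88 mm and grips with 3 to 60 N. Pads are 18 mm wide; open, the fingers measure 123 mm over their backs; the gripper's body (75 mm by 187 mm) begins 45 mm behind the grasp point.
Start: joints at [1.32, 0.689, -0.195, 1.565, 0.157, 0.902, -0.215], TCP at [0.176, -0.6, 0.21] pointing down, gripper open.
Joint ranges: [-3.01, 3.01], [-0.46, 2.08], [-1.47, 1.51], [0.13, 2.56], [-1, 4.14], [0.04, 2.09], [-2.66, 2.66]. Speed limits (rad/s): [2.57, 2.57, 3.14, 3.14, 3.14, 3.14, 3.14].

### API

Orientations are given as a unit quaternion [x, y, z, w].
In Python, from plant import r gives the robot as it stands.
- The arm moves only by the tool carry_out, never from a script. Its argument "plan" is a list of rows, each an object with "rot": the turn, a rotation vector about the tool's x, y, z in rad, a list of three; "xyz": the shift along the tool's x, y, z in m, a list of three; "grip": the closure in counts, from 0 (fully open) to 255 (shut). In form: [{"rot": [wx, wy, wz], "xyz": [dx, dy, dz], "grip": grip}, ...]. A call has 1 to 8 rows; each row is the pose to reach, as a shift and turn from the pose commanded when the call began, along the tool's axes at that moment; what a row does not reach only later rows make up. A row lasts 1/12 s, in which the tool goes at most 41.7 mm and 7.16 degrees, less where a joint would pass 70% of its speed; a pose out of reach is approached as far as the arm can. A call with a gripper value outside its range is refused whole. The fingers move at their own pace and stop on an object; "squeeze" is the grip in N (left out, the last holds). Time passes only in rows, so rows that repeat a pose let the fingers close. It gives the time, the measured TCP pose, the force, the opening and the grip force at its end, in the units of the state.
- r.get_state(): the state, without advancing time (a new reading comes with each control period).
- r.snapshot(name): name is "scene" or "side" or "wrist"; returns the picture (384x512x3 uint8, red, green, blue); there is no depth.
- r.camera_params(name): a dict with "fx", "fy", "cx", "cy" (pixels), "position" and "attitude" of the camera in the world; the wrist camera has in their place "hand_eye" (4x4, takes a point from camera to tool coordinates, whose origin is the TCP and whose axes are the flange's). Camera axes: x right, y down, z forward; pixel columns grow to the right and rows downward; lengths in m; the calibration is good to about 2 mm. A picture is of the moment at which its call begins: read the wrist's pose just before it. camera_params takes no time and is no camera call.
- r.finish_job(): hands the job in; it is judged then, once.
The state is a dict: "clock": time; "q": joint angles; "qd": joint speeds; "joint_torque": joint torques, N m; "tool_pos": TCP position; "eef_rot": TCP orientation; "contact_force": force on the tool from outside, world axes, zero at the start; "moment": the same for the moment, N m; "opening": opening from 0.0 (shut) to 1.0 (fully open); "finger_force": force on a finger pad.
Only numpy, scipy, OpenCV 4.12 (cv2) and the standard library are available. Lean on these libraries where they do the work, as an engineer would, in place of code of your own. Each camera call takes 0.05 s, during which the arm holds its last target. There are 200 camera calls.

## Working session

There is one attempt and no reset: what is moved stays moved. The work goes in short steps, Python scripts to look and compute and a tool call to move; the robot and the scene stay as the last step left them, time stands still between calls to the robot, and variables do not carry over. Pictures are saved under pics/ and viewed, at most 10 in all, crops included, and the job is handed in when it is done.

Besides the shell and the picture viewer there is one more tool, called after "Request:" by a JSON object that holds its "op" and its "data". carry_out: Moves the arm, as the interface text tells. Its arguments: {"type":"object","properties":{"plan":{"type":"array"},"squeeze":{"type":"number"}},"required":["plan"]}

```bash
mkdir -p pics; ls; python3 - <<'E'
from plant import r
import cv2,numpy as np
for n in("scene","side"):
    cv2.imwrite(f"pics/{n}0.png",cv2.cvtColor(r.snapshot(n),cv2.COLOR_RGB2BGR)); print(n,r.camera_params(n))
print(r.camera_params("wrist")); s=r.get_state(); print(s)
E
```

```text
pics
scene {'fx': 391.59704622078704, 'fy': 391.59704622078704, 'cx': 256.86523169166145, 'cy': 198.5968941049665, 'position': array([ 1.14326528, -0.01781784,  0.58301601]), 'attitude': array([ 0.65993809,  0.60810917, -0.29789935, -0.32548569])}
side {'fx': 436.7933256198046, 'fy': 436.7933256198046, 'cx': 254.47196394886294, 'cy': 198.37757974324276, 'position': array([0.15980267, 0.75308845, 0.84995501]), 'attitude': array([-0.18807737,  0.89908317, -0.38654626,  0.08281516])}
{'fx': 270.6080385514413, 'fy': 270.6080385514413, 'cx': 257.57677982357194, 'cy': 194.2625942625735, 'hand_eye': array([[ 4.55679364e-04, -9.56737615e-01, -2.90951761e-01,
         7.44541417e-02],
       [ 9.99999777e-01,  2.94008847e-04,  5.99377500e-04,
         7.11736574e-04],
       [-4.87904608e-04, -2.90951970e-01,  9.56737536e-01,
        -1.74762554e-01],
       [ 0.00000000e+00,  0.00000000e+00,  0.00000000e+00,
         1.00000000e+00]])}
{'clock': 0.1, 'q': array([ 1.31982772,  0.68988679, -0.19451172,  1.56623506,  0.15735432,
        0.90249606, -0.21508748]), 'qd': array([-4.79151741e-04, -1.24595105e-03,  1.59543270e-04, -5.83525168e-04,
       -4.90290532e-05,  6.45273338e-04, -4.37500392e-04]), 'joint_torque': array([-2.53820530e-03, -5.28504574e+01, -1.27085600e+00, -1.53838295e+01,
       -5.25031658e-02,  1.95648005e-03,  4.74087790e-05]), 'tool_pos': array([ 0.17534997, -0.59926438,  0.2092997 ]), 'eef_rot': array([ 9.89871947e-01,  1.41960787e-01, -1.97731471e-04, -7.90571636e-04]), 'contact_force': array([ 0.35942453,  0.83632291, -0.22910976]), 'moment': array([-0.0099635 ,  0.0700544 ,  0.00492348]), 'finger_force': 0.0, 'opening': 1.000623509497961}
```

View pics/scene0.png

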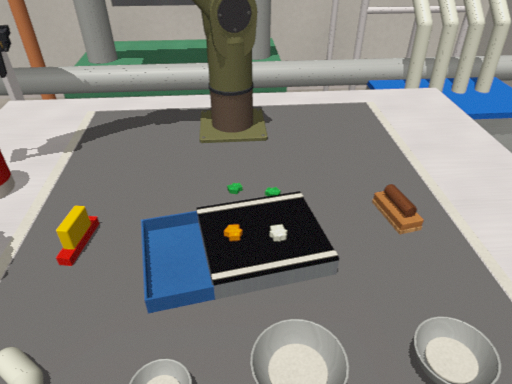

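View pics/side0.png

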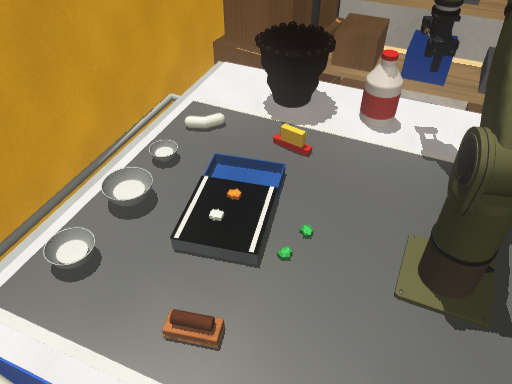

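The scene view shows the scraper (yellow on red) at (76,235) and the wooden round-grip block at (398,207). It also shows the board at about (265,235) with the tray to its left (175,260), the amber chip at (233,232), the pale chip at (278,232), and green look-alikes on the bench at (235,187) and (272,191). In the side view the scraper is at (293,140), amber at (234,194), pale at (216,215), and the greens at (307,231) and (285,253). The red foot with a flat yellow grip fits the scraper. One enlarged montage will confirm this.

```bash
python3 - <<'E'
import cv2,numpy as np
a=cv2.imread("pics/scene0.png");b=cv2.imread("pics/side0.png")
def c(im,x,y,w,h,k): return cv2.resize(im[y:y+h,x:x+w],None,fx=k,fy=k,interpolation=cv2.INTER_CUBIC)
# scraper 66x60 x3 ; boards 200x130 x2.. 
o=np.zeros((600,800,3),np.uint8)
o[0:260,0:200]=c(a,50,200,50,65,4)
o[0:360,200:800]=c(a,135,180,200,120,3)
o[260:480,0:200]=c(b,268,115,50,55,4)
o[360:600,200:460]=c(b,170,150,130,120,2)
o[360:600,460:800]=c(b,195,180,85,60,4)
cv2.imwrite("pics/m1.png",o)
E
```

```text
(no output)
```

View pics/m1.png

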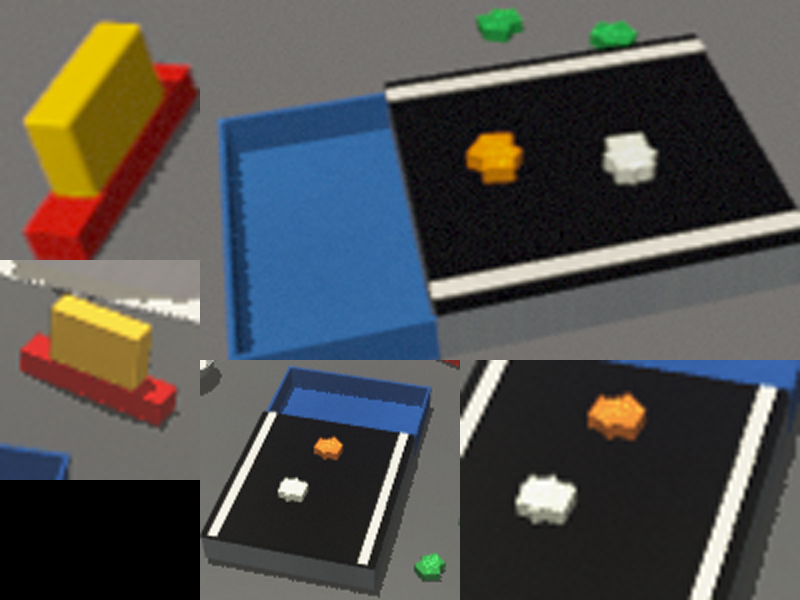

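The montage confirms it: flat yellow grip on a red foot is the scraper. The amber chip is nearer the blue tray and the pale one farther away. I'll triangulate from both views.

```bash
cat > h.py <<'E'
import numpy as np
from scipy.spatial.transform import Rotation as R
from plant import r
def ray(p,uv,pose=None):
    d=np.array([(uv[0]-p["cx"])/p["fx"],(uv[1]-p["cy"])/p["fy"],1])
    if "hand_eye" in p:
        H=p["hand_eye"]; M=R.from_quat(pose[1]).as_matrix()
        return pose[0]+M@H[:3,3], M@H[:3,:3]@d
    return np.array(p["position"]), R.from_quat(p["attitude"]).as_matrix()@d
def tri(rays):
    A=np.zeros((3,3));b=np.zeros(3)
    for o,d in rays:
        P=np.eye(3)-np.outer(d,d)/(d@d);A+=P;b+=P@o
    x=np.linalg.solve(A,b)
    return x,[1e3*np.linalg.norm(np.cross(x-o,d/np.linalg.norm(d))) for o,d in rays]
def plane(o,d,z): return o+d*(z-o[2])/d[2]
E
python3 - <<'E'
from h import *
S=r.camera_params("scene");D=r.camera_params("side")
pts=dict(griptop=((70.5,218.3),(293.5,128.7)),tray_front=((212.3,283.3),(205,176)),tray_rob=((196.7,208.3),(276,186)),far_rob=((301.7,192.7),(259,253)),far_front=((331,260),(171.5,241.5)),amber_top=((233,230.7),(234,193.3)),pale_top=((278,230.7),(216.3,213.5)))
for k,(a,b) in pts.items():
    x,e=tri([ray(S,a),ray(D,b)]); print(k,x.round(4),np.round(e,1))
print("grip corners z=.072 scene",[plane(*ray(S,u),.072)[:2].round(4) for u in((67,231.7),(85,206.2),(74.2,205.5),(56.2,230))])
q=r.get_state(); print(R.from_quat(q["eef_rot"]).as_matrix().round(3))
E
```

```text
griptop [ 0.5107 -0.3426  0.0667] [0.4 0.4]
tray_front [ 0.6759 -0.0589  0.0367] [1.9 1.9]
tray_rob [ 0.4703 -0.0929  0.0444] [1. 1.]
far_rob [0.4223 0.1446 0.0397] [4.6 4.6]
far_front [0.6355 0.1757 0.0268] [7.5 7.5]
amber_top [ 0.5597 -0.015   0.0521] [1.1 1.1]
pale_top [0.5676 0.0742 0.0536] [0.3 0.3]
grip corners z=.072 scene [array([ 0.5578, -0.334 ]), array([ 0.4803, -0.3201]), array([ 0.4762, -0.3431]), array([ 0.5511, -0.3562])]
[[ 0.96   0.281 -0.001]
 [ 0.281 -0.96   0.002]
 [-0.    -0.002 -1.   ]]
```

```bash
python3 - <<'E'
from h import *
S=r.camera_params("scene");D=r.camera_params("side")
for n,u,z in(("bottle base",(378,125),0),("bottle base right",(398,118),0),("bottle top if z=.2",(390,55),.2),("bowl base",(292,100),0)): print(n,plane(*ray(D,u),z).round(3))
s=r.get_state();M=R.from_quat(s["eef_rot"]).as_matrix()
def rel(p,ang):
    a=np.radians(ang);x=np.array([np.cos(a),np.sin(a),0]);y=np.array([np.sin(a),-np.cos(a),0])
    T=np.stack([x,y,[0,0,-1]],1)
    print("xyz",(M.T@(np.array(p)-s["tool_pos"])).round(4),"rot",R.from_matrix(M.T@T).as_rotvec().round(4))
rel([.516,-.338,.22],-10)
E
```

```text
bottle base [ 0.282 -0.573  0.   ]
bottle base right [ 0.227 -0.644  0.   ]
bottle top if z=.2 [ 0.305 -0.684  0.2  ]
bowl base [ 0.61 -0.61  0.  ]
xyz [ 0.4003 -0.155  -0.0105] rot [-0.0016  0.0005  0.4594]
```

The bottle near the start at about (0.29,-0.60) is some 0.24 m tall, so I'll rise first and then cross.

Request:
{"op": "carry_out", "data": {"plan": [{"rot": [0, 0, 0], "xyz": [0, 0, -0.04], "grip": 0}, {"rot": [0, 0, 0], "xyz": [0, 0, -0.08], "grip": 0}, {"rot": [0, 0, 0.1], "xyz": [0.03, -0.025, -0.08], "grip": 0}, {"rot": [0, 0, 0.2], "xyz": [0.06, -0.05, -0.08], "grip": 0}, {"rot": [0, 0, 0.3], "xyz": [0.09, -0.075, -0.08], "grip": 0}, {"rot": [0, 0, 0.4], "xyz": [0.12, -0.1, -0.08], "grip": 0}, {"rot": [0, 0, 0.459], "xyz": [0.15, -0.12, -0.08], "grip": 0}, {"rot": [0, 0, 0.459], "xyz": [0.19, -0.13, -0.08], "grip": 0}]}}

```text
clock: 0.77
tool_pos: [0.3194, -0.4193, 0.2899]
eef_rot: [0.996, -0.089, -0.002, -0.0]
contact_force: [0.3, -0.3, 0.6]
opening: 1.002
finger_force: 0.0
```

Request:
{"op": "carry_out", "data": {"plan": [{"rot": [0, 0, 0], "xyz": [0.03, -0.02, 0], "grip": 0}, {"rot": [0, 0, 0], "xyz": [0.06, -0.04, 0.01], "grip": 0}, {"rot": [0, 0, 0], "xyz": [0.09, -0.06, 0.025], "grip": 0}, {"rot": [0, 0, 0], "xyz": [0.12, -0.08, 0.04], "grip": 0}, {"rot": [0, 0, 0], "xyz": [0.15, -0.1, 0.055], "grip": 0}, {"rot": [0, 0, 0], "xyz": [0.175, -0.115, 0.07], "grip": 0}, {"rot": [0, 0, 0], "xyz": [0.175, -0.115, 0.08], "grip": 0}, {"rot": [0, 0, 0], "xyz": [0.175, -0.115, 0.08], "grip": 0}]}}

```text
clock: 1.43
tool_pos: [0.5137, -0.336, 0.207]
eef_rot: [0.996, -0.085, -0.002, -0.002]
contact_force: [-1.4, 0.2, 0.1]
opening: 1.0
finger_force: 0.0
```

```bash
python3 - <<'E'
from h import *
import cv2
s=r.get_state();im=r.snapshot("wrist");print(s["tool_pos"],s["eef_rot"])
np.savez("w1.npz",p=s["tool_pos"],q=s["eef_rot"])
cv2.imwrite("pics/w1.png",cv2.resize(cv2.cvtColor(im,cv2.COLOR_RGB2BGR),None,fx=1.5,fy=1.5,interpolation=cv2.INTER_CUBIC))
E
```

```text
[ 0.51366469 -0.33599441  0.2069913 ] [ 0.99638054 -0.08495891 -0.00231571 -0.00156254]
```

View pics/w1.png

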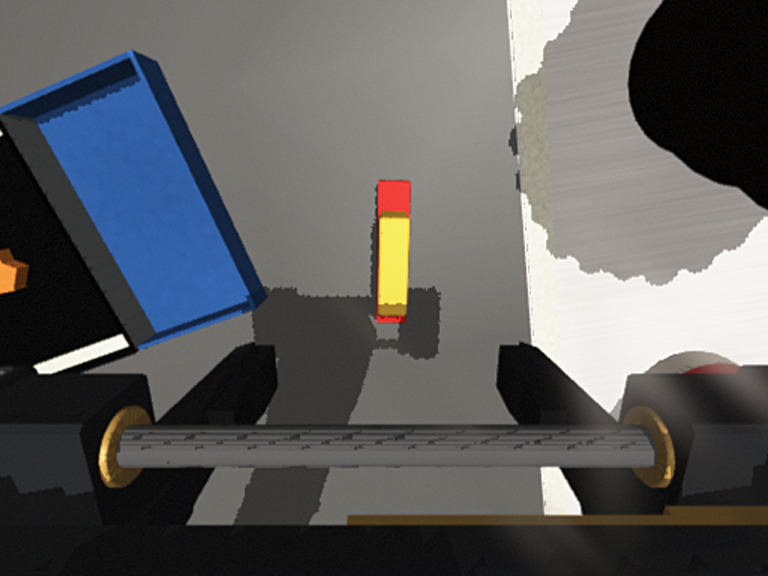

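The wrist view shows the scraper nearly aligned. Its grip top spans about (380,217)–(410,217) to (379,304)–(406,304) in the 1.5x picture, and the far end of the foot runs (378–410,181). The tray is at the left, its near corners at (265,297) and (140,55).

```bash
python3 - <<'E'
from h import *
W=r.camera_params("wrist");S=r.camera_params("scene");w=np.load("w1.npz");pose=(w["p"],w["q"])
f=lambda u:ray(W,(u[0]/1.5,u[1]/1.5),pose)
c=[plane(*f(u),.072) for u in((380,217),(410,217),(379,304),(406,304))]
print([x.round(4)[:2] for x in c],np.mean(c,0)); d=(c[0]+c[1]-c[2]-c[3])[:2]/2
print("len",np.linalg.norm(d),"ang",np.degrees(np.arctan2(d[1],d[0])))
print("tri grip top near-right", tri([f((394,260.5)),ray(S,(70.6,218.3))]))
print("foot end z=.022",[plane(*f(u),.022).round(4) for u in((378,181),(410,181))])
print("tray corners z=.036",[plane(*f(u),.036).round(4) for u in((266,297),(133,50))])
print("board tray-edge z=.045",plane(*f((137,345)),.045),plane(*f((0,112)),.045))
E
```

```text
[array([ 0.5526, -0.3386]), array([ 0.5488, -0.3609]), array([ 0.4844, -0.3257]), array([ 0.4807, -0.3472])] [ 0.5166256  -0.34309977  0.072     ]
len 0.06943606911933259 ang -11.02330655595405
tri grip top near-right (array([ 0.5159466 , -0.34176516,  0.06940439]), [np.float64(2.0253746258774306), np.float64(2.0253746258774883)])
foot end z=.022 [array([ 0.5772, -0.3403,  0.022 ]), array([ 0.5726, -0.3673,  0.022 ])]
tray corners z=.036 [array([ 0.4958, -0.2243,  0.036 ]), array([ 0.7026, -0.1754,  0.036 ])]
board tray-edge z=.045 [ 0.47353517 -0.10071196  0.045     ] [ 0.67683358 -0.06495438  0.045     ]
```

Request:
{"op": "carry_out", "data": {"plan": [{"rot": [0, 0, 0.013], "xyz": [0, 0.005, 0.03], "grip": 0}, {"rot": [0, 0, 0.013], "xyz": [-0.001, 0.005, 0.06], "grip": 0}, {"rot": [0, 0, 0.013], "xyz": [-0.001, 0.005, 0.09], "grip": 0}, {"rot": [0, 0, 0.013], "xyz": [-0.001, 0.005, 0.12], "grip": 0}, {"rot": [0, 0, 0.013], "xyz": [-0.001, 0.005, 0.145], "grip": 0}, {"rot": [0, 0, 0.013], "xyz": [-0.001, 0.005, 0.16], "grip": 0}, {"rot": [0, 0, 0.013], "xyz": [-0.001, 0.005, 0.17], "grip": 0}, {"rot": [0, 0, 0.013], "xyz": [-0.001, 0.005, 0.17], "grip": 0}]}}

```text
clock: 2.15
tool_pos: [0.5097, -0.3445, 0.039]
eef_rot: [0.996, -0.095, -0.002, -0.0]
contact_force: [-1.0, 0.5, -0.6]
opening: 0.999
finger_force: 0.0
```

Request:
{"op": "carry_out", "data": {"plan": [{"rot": [0, 0, 0], "xyz": [0.001, -0.002, 0.004], "grip": 0}, {"rot": [0, 0, 0], "xyz": [0.001, -0.002, 0.004], "grip": 120}, {"rot": [0, 0, 0], "xyz": [0.001, -0.002, 0.004], "grip": 255}, {"rot": [0, 0, 0], "xyz": [0.001, -0.002, 0.004], "grip": 255}, {"rot": [0, 0, 0], "xyz": [0.001, -0.002, 0.004], "grip": 255}, {"rot": [0, 0, 0], "xyz": [0.001, -0.002, 0.004], "grip": 255}, {"rot": [0, 0, 0], "xyz": [0.001, -0.002, 0.004], "grip": 255}, {"rot": [0, 0, 0], "xyz": [0.001, -0.002, 0.004], "grip": 255}], "squeeze": 30}}

```text
clock: 2.82
tool_pos: [0.5133, -0.3418, 0.0362]
eef_rot: [0.996, -0.093, 0.0, 0.0]
contact_force: [-0.3, -0.7, 0.9]
opening: 0.495
finger_force: 0.0
```

Request:
{"op": "carry_out", "data": {"plan": [{"rot": [0, 0, 0], "xyz": [0, 0, 0], "grip": 255}, {"rot": [0, 0, 0], "xyz": [0, 0, 0], "grip": 255}, {"rot": [0, 0, 0], "xyz": [0, 0, 0], "grip": 255}, {"rot": [0, 0, 0], "xyz": [0, 0, 0], "grip": 255}, {"rot": [0, 0, 0], "xyz": [0, 0, 0], "grip": 255}, {"rot": [0, 0, 0], "xyz": [0, 0, 0], "grip": 255}, {"rot": [0, 0, 0], "xyz": [0, 0, 0], "grip": 255}, {"rot": [0, 0, 0], "xyz": [0, 0, 0], "grip": 255}], "squeeze": 30}}

```text
clock: 3.48
tool_pos: [0.5132, -0.3417, 0.036]
eef_rot: [0.996, -0.093, -0.0, -0.0]
contact_force: [-0.4, 0.5, 0.2]
opening: 0.265
finger_force: 30.0
```

Grip is firm (opening 0.265, about 23 mm). Lifting, then crossing to behind the pale chip.

Request:
{"op": "carry_out", "data": {"plan": [{"rot": [0, 0, 0], "xyz": [0, 0, -0.02], "grip": 255}, {"rot": [0, 0, 0], "xyz": [0, 0, -0.055], "grip": 255}, {"rot": [0, 0, 0], "xyz": [0, 0, -0.09], "grip": 255}, {"rot": [0, 0, 0], "xyz": [0, 0, -0.125], "grip": 255}, {"rot": [0, 0, -0.05], "xyz": [-0.003, -0.02, -0.16], "grip": 255}, {"rot": [0, 0, -0.1], "xyz": [-0.006, -0.05, -0.175], "grip": 255}, {"rot": [0, 0, -0.15], "xyz": [-0.01, -0.085, -0.18], "grip": 255}, {"rot": [0, 0, -0.2], "xyz": [-0.014, -0.12, -0.18], "grip": 255}]}}

```text
clock: 4.15
tool_pos: [0.5225, -0.221, 0.2179]
eef_rot: [1.0, 0.007, 0.002, 0.001]
contact_force: [0.3, 0.9, -2.8]
opening: 0.266
finger_force: 30.0
```

```bash
cat >> h.py <<'E'
def rel(p,ang):
    s=r.get_state();M=R.from_quat(s["eef_rot"]).as_matrix();a=np.radians(ang)
    T=np.stack([[np.cos(a),np.sin(a),0],[np.sin(a),-np.cos(a),0],[0,0,-1]],1)
    print("at",s["tool_pos"].round(4),"xyz",(M.T@(np.array(p)-s["tool_pos"])).round(4),"rot",R.from_matrix(M.T@T).as_rotvec().round(4),"F",s["contact_force"].round(1),s["opening"])
E
python3 -c "
from h import *
rel([.545,.125,.215],11)"
```

```text
at [ 0.5225 -0.221   0.2179] xyz [ 0.0271 -0.3457  0.0024] rot [ 0.002  -0.0033 -0.1787] F [ 0.3  0.9 -2.8] 0.2661711142350513
```

Request:
{"op": "carry_out", "data": {"plan": [{"rot": [0, 0, -0.05], "xyz": [0.003, -0.035, 0], "grip": 255}, {"rot": [0, 0, -0.1], "xyz": [0.006, -0.075, 0], "grip": 255}, {"rot": [0, 0, -0.15], "xyz": [0.009, -0.115, 0], "grip": 255}, {"rot": [0, 0, -0.178], "xyz": [0.012, -0.155, 0], "grip": 255}, {"rot": [0, 0, -0.178], "xyz": [0.015, -0.195, 0], "grip": 255}, {"rot": [0, 0, -0.178], "xyz": [0.019, -0.235, 0], "grip": 255}, {"rot": [0, 0, -0.178], "xyz": [0.023, -0.275, 0], "grip": 255}, {"rot": [0, 0, -0.178], "xyz": [0.025, -0.305, 0], "grip": 255}]}}

```text
clock: 4.82
tool_pos: [0.5425, 0.0883, 0.2158]
eef_rot: [0.995, 0.097, 0.0, -0.001]
contact_force: [0.1, 0.0, -2.3]
opening: 0.269
finger_force: 30.0
```

Request:
{"op": "carry_out", "data": {"plan": [{"rot": [0, 0, 0], "xyz": [0.008, -0.02, 0], "grip": 255}, {"rot": [0, 0, 0], "xyz": [0.008, -0.035, 0], "grip": 255}, {"rot": [0, 0, 0], "xyz": [0.008, -0.035, 0], "grip": 255}, {"rot": [0, 0, 0], "xyz": [0.008, -0.035, 0], "grip": 255}]}}

```text
clock: 5.15
tool_pos: [0.5435, 0.1199, 0.2156]
eef_rot: [0.995, 0.096, -0.001, 0.0]
contact_force: [1.1, -0.4, -2.9]
opening: 0.266
finger_force: 30.0
```

```bash
python3 - <<'E'
from h import *
import cv2
s=r.get_state();im=r.snapshot("wrist")
np.savez("w2.npz",p=s["tool_pos"],q=s["eef_rot"])
cv2.imwrite("pics/w2.png",cv2.resize(cv2.cvtColor(im,cv2.COLOR_RGB2BGR),None,fx=1.5,fy=1.5,interpolation=cv2.INTER_CUBIC))
rel([.545,.125,.215],11)
E
```

```text
at [0.5438 0.1183 0.2157] xyz [ 0.0025 -0.0063  0.0006] rot [ 0.0016  0.0012 -0.002 ] F [ 0.3 -0.5 -2. ] 0.26356682631450223
```

View pics/w2.png

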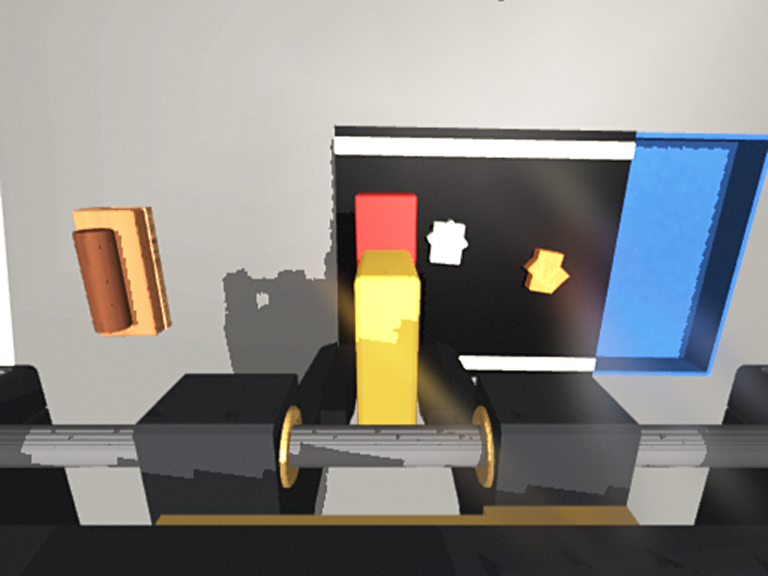

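The wrist view (1.5x) shows the scraper hanging upright. The pale chip is at (447,243), amber at (546,271), and the board's tray edge runs (635,132)–(597,370). The board's far edge is at x≈335.

```bash
python3 - <<'E'
from h import *
W=r.camera_params("wrist");S=r.camera_params("scene");w=np.load("w2.npz");pose=(w["p"],w["q"])
f=lambda u:ray(W,(u[0]/1.5,u[1]/1.5),pose)
P={n:plane(*f(u),z) for n,u,z in(("TF",(635,130),.045),("TR",(597,371),.045),("FF",(334,127),.045),("pale",(447,243),.057),("amber",(546,271),.057),("pale_l",(427,243),.055),("pale_top",(449,219),.055),("amber_bot",(546,294),.055),("footF1",(356,195),.14),("footF2",(417,195),.14))}
for k,v in P.items(): print(k,v.round(4))
for a,b in(("TF","TR"),("FF","TF")):
    d=(P[a]-P[b])[:2];print(a,b,np.linalg.norm(d),np.degrees(np.arctan2(d[1],d[0])))
th=np.radians(10.8);y=np.array([np.cos(th),np.sin(th)]);x=np.array([np.sin(th),-np.cos(th)])
mid=(P["TF"]+P["TR"])[:2]/2
c=mid-.12*x;print("centre",c, "alt",P["FF"][:2]+.12*x-.11*y)
for k in P: d=P[k][:2]-c;print(k,"board xy",(d@x).round(4),(d@y).round(4))
print(tri([f((447,243)),ray(S,(278,230.7))]),tri([f((546,271)),ray(S,(233,230.7))]))
E
```

```text
TF [ 0.6827 -0.0551  0.045 ]
TR [ 0.4744 -0.0979  0.045 ]
FF [0.6391 0.1797 0.045 ]
pale [0.5679 0.0724 0.057 ]
amber [ 0.5607 -0.0154  0.057 ]
pale_l [0.5644 0.0884 0.055 ]
pale_top [0.5872 0.0751 0.055 ]
amber_bot [ 0.5407 -0.0226  0.055 ]
footF1 [0.598  0.1481 0.14  ]
footF2 [0.605  0.1122 0.14  ]
TF TR 0.21274446354835364 11.61443580250277
FF TF 0.238774255009306 100.5251482346924
centre [0.55606369 0.04139723] alt [0.55356163 0.04120854]
TF board xy 0.1185 0.1064
TR board xy 0.1215 -0.1064
FF board xy -0.1203 0.1075
pale board xy -0.0282 0.0174
amber board xy 0.0567 -0.0061
pale_l board xy -0.0446 0.017
pale_top board xy -0.0272 0.0369
amber_bot board xy 0.0599 -0.0271
footF1 board xy -0.097 0.0612
footF2 board xy -0.0603 0.0613
(array([0.56792769, 0.07291187, 0.05463126]), [np.float64(1.0034988211770894), np.float64(1.0034988211770641)]) (array([ 0.56043326, -0.01619131,  0.05420253]), [np.float64(0.4828360086870187), np.float64(0.4828360086870387)])
```

Board centre is about (0.555,0.0415) at 10.9°; both chip tops come out at about 0.054–0.057. The scraper stands at board x≈-78 mm, y≈+4 mm, clear of the pale chip. Lowering.

Request:
{"op": "carry_out", "data": {"plan": [{"rot": [0, 0, 0], "xyz": [0.001, -0.002, 0.03], "grip": 255}, {"rot": [0, 0, 0], "xyz": [0.002, -0.002, 0.06], "grip": 255}, {"rot": [0, 0, 0], "xyz": [0.002, -0.002, 0.09], "grip": 255}, {"rot": [0, 0, 0], "xyz": [0.002, -0.002, 0.11], "grip": 255}, {"rot": [0, 0, 0], "xyz": [0.002, -0.002, 0.122], "grip": 255}, {"rot": [0, 0, 0], "xyz": [0.002, -0.002, 0.127], "grip": 255}, {"rot": [0, 0, 0], "xyz": [0.002, -0.002, 0.129], "grip": 255}, {"rot": [0, 0, 0], "xyz": [0.002, -0.002, 0.129], "grip": 255}]}}

```text
clock: 5.87
tool_pos: [0.5462, 0.121, 0.0872]
eef_rot: [0.996, 0.094, 0.0, 0.0]
contact_force: [-0.7, 0.4, -2.3]
opening: 0.268
finger_force: 30.0
```

Lower in 1.5 mm steps until contact shows in Fz.

Request:
{"op": "carry_out", "data": {"plan": [{"rot": [0, 0, 0], "xyz": [0, 0, 0.002], "grip": 255}, {"rot": [0, 0, 0], "xyz": [0, 0, 0.004], "grip": 255}, {"rot": [0, 0, 0], "xyz": [0, 0, 0.005], "grip": 255}, {"rot": [0, 0, 0], "xyz": [0, 0, 0.005], "grip": 255}, {"rot": [0, 0, 0], "xyz": [0, 0, 0.005], "grip": 255}]}}

```text
clock: 6.28
tool_pos: [0.5458, 0.1224, 0.0823]
eef_rot: [0.995, 0.095, 0.0, -0.0]
contact_force: [-0.5, 1.3, -2.5]
opening: 0.268
finger_force: 30.0
```

Request:
{"op": "carry_out", "data": {"plan": [{"rot": [0, 0, 0], "xyz": [0, 0, 0.001], "grip": 255}, {"rot": [0, 0, 0], "xyz": [0, 0, 0.001], "grip": 255}, {"rot": [0, 0, 0], "xyz": [0, 0, 0.001], "grip": 255}]}}

```text
clock: 6.53
tool_pos: [0.5457, 0.1223, 0.081]
eef_rot: [0.995, 0.095, 0.0, 0.0]
contact_force: [-0.1, -0.6, -3.0]
opening: 0.264
finger_force: 30.0
```

Request:
{"op": "carry_out", "data": {"plan": [{"rot": [0, 0, 0], "xyz": [0, 0, 0.001], "grip": 255}, {"rot": [0, 0, 0], "xyz": [0, 0, 0.001], "grip": 255}, {"rot": [0, 0, 0], "xyz": [0, 0, 0.001], "grip": 255}]}}

```text
clock: 6.78
tool_pos: [0.5457, 0.1225, 0.0809]
eef_rot: [0.995, 0.095, 0.0, -0.0]
contact_force: [-1.0, -0.0, 5.9]
opening: 0.269
finger_force: 30.0
```

Request:
{"op": "carry_out", "data": {"plan": [{"rot": [0, 0, 0], "xyz": [0, 0, 0.001], "grip": 255}, {"rot": [0, 0, 0], "xyz": [0, 0, 0.001], "grip": 255}, {"rot": [0, 0, 0], "xyz": [0, 0, 0.001], "grip": 255}]}}

```text
clock: 7.03
tool_pos: [0.5457, 0.1226, 0.0808]
eef_rot: [0.995, 0.095, 0.0, -0.0]
contact_force: [-4.2, 0.3, 13.4]
opening: 0.272
finger_force: 30.0
```

Contact at TCP z≈0.081. I'll ease to a light press, squeeze firmer and wipe along tool +y.

Request:
{"op": "carry_out", "data": {"plan": [{"rot": [0, 0, 0], "xyz": [0, 0, -0.001], "grip": 255}, {"rot": [0, 0, 0], "xyz": [0, 0.006, -0.001], "grip": 255}, {"rot": [0, 0, 0], "xyz": [0, 0.014, -0.001], "grip": 255}, {"rot": [0, 0, 0], "xyz": [0, 0.022, -0.001], "grip": 255}, {"rot": [0, 0, 0], "xyz": [0, 0.03, -0.001], "grip": 255}, {"rot": [0, 0, 0], "xyz": [0, 0.038, -0.001], "grip": 255}, {"rot": [0, 0, 0], "xyz": [0, 0.046, -0.001], "grip": 255}, {"rot": [0, 0, 0], "xyz": [0, 0.054, -0.001], "grip": 255}], "squeeze": 45}}

```text
clock: 7.7
tool_pos: [0.5574, 0.0714, 0.081]
eef_rot: [0.995, 0.096, 0.002, -0.002]
contact_force: [-3.5, 8.5, 7.4]
opening: 0.264
finger_force: 45.2
```

Request:
{"op": "carry_out", "data": {"plan": [{"rot": [0, 0, 0], "xyz": [0, 0.008, 0], "grip": 255}, {"rot": [0, 0, 0], "xyz": [0, 0.016, 0], "grip": 255}, {"rot": [0, 0, 0], "xyz": [0, 0.024, 0], "grip": 255}, {"rot": [0, 0, 0], "xyz": [0, 0.032, 0], "grip": 255}, {"rot": [0, 0, 0], "xyz": [0, 0.04, 0], "grip": 255}, {"rot": [0, 0, 0], "xyz": [0, 0.048, 0], "grip": 255}, {"rot": [0, 0, 0], "xyz": [0, 0.056, 0], "grip": 255}, {"rot": [0, 0, 0], "xyz": [0, 0.064, 0], "grip": 255}]}}

```text
clock: 8.37
tool_pos: [0.5695, 0.0085, 0.0811]
eef_rot: [0.995, 0.096, 0.002, -0.001]
contact_force: [-3.6, 8.7, 8.5]
opening: 0.266
finger_force: 45.2
```

```bash
python3 - <<'E'
from h import *
import cv2
s=r.get_state();a=r.snapshot("scene");b=r.snapshot("wrist")
a=cv2.resize(a[160:310,110:360],None,fx=2,fy=2);b=b[60:260,:][:,110:510]
o=np.zeros((600,800,3),np.uint8);o[:300,:500]=a;o[300:500,:400]=b
cv2.imwrite("pics/m2.png",cv2.cvtColor(o,cv2.COLOR_RGB2BGR))
d=s["tool_pos"][:2]-[.555,.0415];t=np.radians(10.9);print("board x,y",d@[np.sin(t),-np.cos(t)],d@[np.cos(t),np.sin(t)],s["contact_force"],s["tool_pos"])
E
```

```text
board x,y 0.03515073202110163 0.007962676302366425 [-3.55138685  8.74204254  8.45720642] [0.56946586 0.00848914 0.08105035]
```

View pics/m2.png

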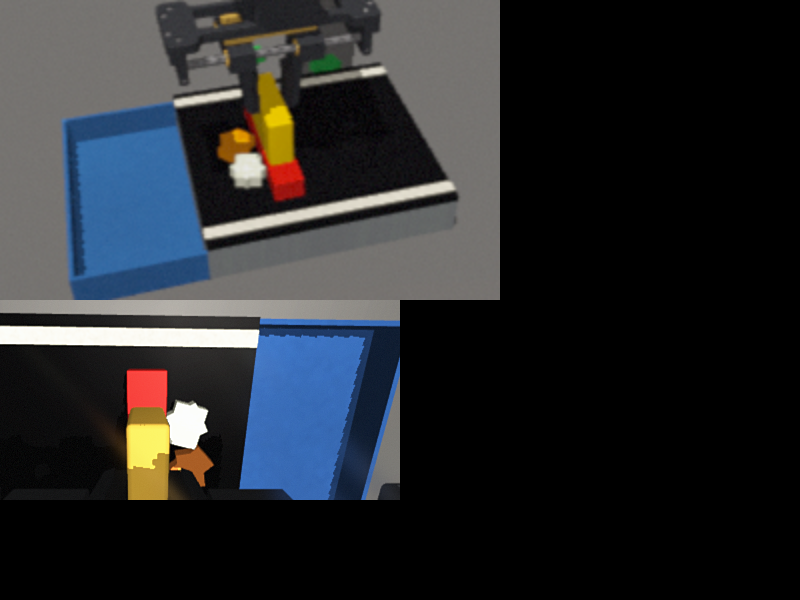

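Both chips sit ahead of the wiping face, with pale at (248,170) and amber at (236,146) in the montage. Continuing over the edge.

Request:
{"op": "carry_out", "data": {"plan": [{"rot": [0, 0, 0], "xyz": [0, 0.008, 0], "grip": 255}, {"rot": [0, 0, 0], "xyz": [0, 0.016, 0], "grip": 255}, {"rot": [0, 0, 0], "xyz": [0, 0.024, 0], "grip": 255}, {"rot": [0, 0, 0], "xyz": [0, 0.032, 0], "grip": 255}, {"rot": [0, 0, 0], "xyz": [0, 0.04, 0], "grip": 255}, {"rot": [0, 0, 0], "xyz": [0, 0.047, 0], "grip": 255}, {"rot": [0, 0, 0], "xyz": [0, 0.054, 0], "grip": 255}, {"rot": [0, 0, 0], "xyz": [0, 0.06, 0], "grip": 255}]}}

```text
clock: 9.13
tool_pos: [0.5808, -0.0509, 0.081]
eef_rot: [0.995, 0.096, 0.002, -0.001]
contact_force: [-1.6, 7.9, 17.3]
opening: 0.269
finger_force: 45.2
```

Request:
{"op": "carry_out", "data": {"plan": [{"rot": [0, 0, 0], "xyz": [0, 0.005, 0], "grip": 255}, {"rot": [0, 0, 0], "xyz": [0, 0.01, 0], "grip": 255}, {"rot": [0, 0, 0], "xyz": [0, 0.014, 0], "grip": 255}, {"rot": [0, 0, 0], "xyz": [0, 0.017, 0], "grip": 255}, {"rot": [0, 0, 0], "xyz": [0, 0.017, 0], "grip": 255}, {"rot": [0, 0, 0], "xyz": [0, 0.017, 0], "grip": 255}]}}

```text
clock: 9.63
tool_pos: [0.5839, -0.0686, 0.0808]
eef_rot: [0.995, 0.095, 0.001, -0.0]
contact_force: [0.1, 2.4, 6.3]
opening: 0.265
finger_force: 45.1
```

```bash
cat > look.py <<'E'
from h import *
import cv2,sys
s=r.get_state();a=r.snapshot("scene");c=r.snapshot("side");b=r.snapshot("wrist")
o=np.zeros((600,800,3),np.uint8);o[:300,:500]=cv2.resize(a[160:310,110:360],None,fx=2,fy=2);o[300:600,:400]=b[60:360,110:510]
o[300:600,400:800]=cv2.resize(c[130:280,130:330],None,fx=2,fy=2)
cv2.imwrite(f"pics/{sys.argv[1]}.png",cv2.cvtColor(o,cv2.COLOR_RGB2BGR))
d=s["tool_pos"][:2]-[.555,.0415];t=np.radians(10.9);print("board x,y",d@[np.sin(t),-np.cos(t)],d@[np.cos(t),np.sin(t)],s["contact_force"],s["tool_pos"],s["opening"])
E
python3 look.py m3
```

```text
board x,y 0.11354056171204259 0.00753686184128084 [0.07646731 2.37675524 6.34951649] [ 0.58387089 -0.06856696  0.08084239] 0.26516116369259624
```

View pics/m3.png

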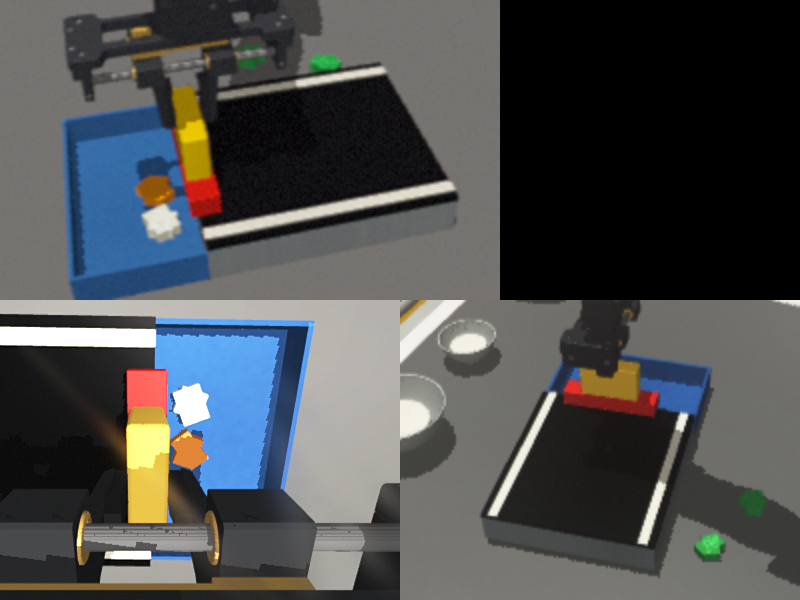

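Both chips now lie in the tray: pale at (161,222), amber at (154,190). Moving the scraper back to the middle of the board.

Request:
{"op": "carry_out", "data": {"plan": [{"rot": [0, 0, 0], "xyz": [0, -0.003, -0.005], "grip": 255}, {"rot": [0, 0, 0], "xyz": [0, -0.015, -0.008], "grip": 255}, {"rot": [0, 0, 0], "xyz": [0, -0.035, -0.008], "grip": 255}, {"rot": [0, 0, 0], "xyz": [0, -0.055, -0.008], "grip": 255}, {"rot": [0, 0, 0], "xyz": [0, -0.075, -0.008], "grip": 255}, {"rot": [0, 0, 0], "xyz": [0, -0.095, -0.008], "grip": 255}, {"rot": [0, 0, 0], "xyz": [0, -0.11, -0.008], "grip": 255}, {"rot": [0, 0, 0], "xyz": [0, -0.11, -0.006], "grip": 255}]}}

```text
clock: 10.45
tool_pos: [0.5607, 0.0446, 0.0861]
eef_rot: [0.995, 0.099, -0.0, -0.002]
contact_force: [0.3, 0.4, -2.6]
opening: 0.266
finger_force: 45.0
```

Request:
{"op": "carry_out", "data": {"plan": [{"rot": [0, 0, 0], "xyz": [0, 0, 0.002], "grip": 255}, {"rot": [0, 0, 0], "xyz": [0, 0, 0.004], "grip": 255}, {"rot": [0, 0, 0], "xyz": [0, 0, 0.005], "grip": 255}, {"rot": [0, 0, 0], "xyz": [0, 0, 0.005], "grip": 255}, {"rot": [0, 0, 0], "xyz": [0, 0, 0.005], "grip": 255}]}}

```text
clock: 10.87
tool_pos: [0.5617, 0.0373, 0.081]
eef_rot: [0.996, 0.094, -0.0, 0.001]
contact_force: [-0.1, -0.1, -0.8]
opening: 0.265
finger_force: 45.0
```

```bash
python3 -c "
from h import *
rel([.5626,.043,.0808],10.9)"
```

```text
at [0.5617 0.0373 0.081 ] xyz [ 0.0019 -0.0054  0.0002] rot [ 0.001   0.0006 -0.0014] F [-0.1 -0.1 -0.8] 0.26505258181664937
```

Touching lightly; release.

Request:
{"op": "carry_out", "data": {"plan": [{"rot": [0, 0, 0], "xyz": [0, 0, 0.0003], "grip": 255}, {"rot": [0, 0, 0], "xyz": [0, 0, 0.0003], "grip": 200}, {"rot": [0, 0, 0], "xyz": [0, 0, 0.0003], "grip": 150}, {"rot": [0, 0, 0], "xyz": [0, 0, 0.0003], "grip": 100}, {"rot": [0, 0, 0], "xyz": [0, 0, 0.0003], "grip": 50}, {"rot": [0, 0, 0], "xyz": [0, 0, 0.0003], "grip": 0}, {"rot": [0, 0, 0], "xyz": [0, 0, 0.0003], "grip": 0}, {"rot": [0, 0, 0], "xyz": [0, 0, 0.0003], "grip": 0}]}}

```text
clock: 11.53
tool_pos: [0.5619, 0.039, 0.0807]
eef_rot: [0.995, 0.095, 0.0, -0.0]
contact_force: [0.3, -1.0, -0.1]
opening: 0.692
finger_force: 0.0
```

Request:
{"op": "carry_out", "data": {"plan": [{"rot": [0, 0, 0], "xyz": [0, 0, 0], "grip": 0}, {"rot": [0, 0, 0], "xyz": [0, 0, 0], "grip": 0}, {"rot": [0, 0, 0], "xyz": [0, 0, 0], "grip": 0}, {"rot": [0, 0, 0], "xyz": [0, 0, 0], "grip": 0}, {"rot": [0, 0, 0], "xyz": [0, 0, 0], "grip": 0}]}}

```text
clock: 11.95
tool_pos: [0.5619, 0.0388, 0.0807]
eef_rot: [0.995, 0.095, 0.0, 0.0]
contact_force: [0.1, 0.3, 0.2]
opening: 1.003
finger_force: 0.0
```

Request:
{"op": "carry_out", "data": {"plan": [{"rot": [0, 0, 0], "xyz": [0, 0, -0.015], "grip": 0}, {"rot": [0, 0, 0], "xyz": [0, 0, -0.04], "grip": 0}, {"rot": [0, 0, 0], "xyz": [0, 0, -0.07], "grip": 0}, {"rot": [0, 0, 0], "xyz": [0, 0, -0.1], "grip": 0}, {"rot": [0, 0, 0], "xyz": [0, 0, -0.13], "grip": 0}, {"rot": [0, 0, 0], "xyz": [0, 0, -0.15], "grip": 0}, {"rot": [0, 0, 0], "xyz": [0, 0, -0.15], "grip": 0}, {"rot": [0, 0, 0], "xyz": [0, 0, -0.15], "grip": 0}]}}

```text
clock: 12.62
tool_pos: [0.5624, 0.0388, 0.2316]
eef_rot: [0.995, 0.095, 0.001, 0.0]
contact_force: [0.2, -0.3, -0.5]
opening: 1.0
finger_force: 0.0
```

```bash
python3 look.py m4
```

```text
board x,y 0.004001478671279998 0.006744643099700958 [ 0.21150222 -0.29583846 -0.48547753] [0.56237962 0.03884609 0.23161773] 1.0000780208981217
```

View pics/m4.png

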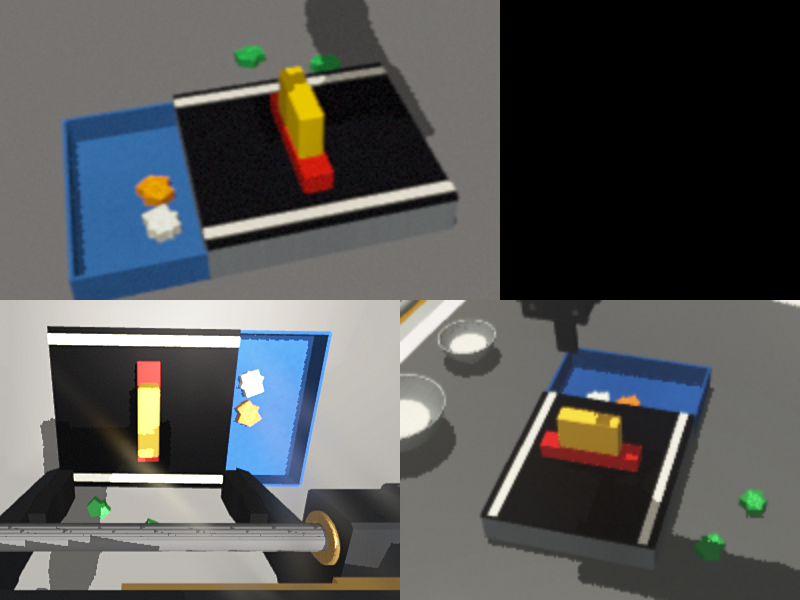

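The scraper stands upright mid-board and released, and both chips are in the tray. The green pieces are untouched and the arm is clear.

```bash
python3 -c "
from plant import r
print(r.finish_job())"
```

```text
the job is handed in; nothing more can be done
None
```

Both resin chips were wiped over the board's edge into the blue tray without the gripper touching them, the scraper is standing upright and released on the board, and the job was handed in at about 13 s of the 56 s allowed (no verdict was returned).

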